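# Seat the rocking organiser lid

## Robot

A 7-joint arm with a two-finger parallel gripper is mounted at the origin on the work surface. World frame = base frame: x ahead of the robot, y to its left, z up, the work surface at z = 0. Lengths are in mm, angles in rad, forces in N, time in s.
With the tool pointing down it reaches from about 400 to 875 mm from the base axis. Payload 4.4 kg.
Tool frame: the origin (TCP) lies on the centre line of the jaws, within the pads' length; the fingertips stand ctrl.nose_length ahead of it and the grasp point (between the pads) lies 6 mm ahead of it (ctrl.nose_length is the distance from the TCP to the fingertips, in mm); z points along the fingers, y is the direction in which the jaws open and shut (so a half turn about z gives the same grasp; the last joint's range is limited). The gripper opens to 85 mm and grips with 20 to 120 N. Pads are 22 mm wide; open, the fingers measure 114 mm over their backs; the gripper's body (76 mm by 85 mm) begins 54 mm behind the grasp point. The pads swing forward as they close: fully open they stand 13 mm farther back than shut.
Start: joints at [-1.328, 0.628, 0.038, 1.517, -0.027, 0.996, -0.02], TCP at [197.522, 619.276, 256.313] pointing down, gripper open.
Joint ranges: [-3.06, 3.06], [-0.37, 2.12], [-1.25, 1.32], [0.18, 2.47], [-1.1, 4.24], [0.23, 1.98], [-2.94, 2.94]. Speed limits (rad/s): [2.57, 2.57, 3.14, 3.14, 3.14, 3.14, 3.14].

## Interface

Orientations are given as [roll, pitch, yaw] about the fixed x, y, z axes, in that order (R = Rz(yaw) Ry(pitch) Rx(roll)).
In Python, from cell import ctrl, vision gives the robot as it stands. The module is installed in compiled form; this text tells all that it offers.
- The arm moves only by the shell command python3 -m inch 'ROWS'. ROWS is a JSON object of lists of equal length, an entry for each row: "travel": the shift along the tool's x, y, z in cm, a list of three; "twist": the turn about the tool's z in degrees; "fingers": the finger opening in cm, from 0 to 8.54. A call has exactly 10 rows; each row is the pose to reach, as a shift and turn from the pose commanded when the call began, along the tool's axes at that moment; what a row does not reach only later rows make up. A row lasts 1/12 s, in which the tool goes at most 41.7 mm and 7.16 degrees, less where a joint would pass 70% of its speed; a pose out of reach is approached as far as the arm can. A call with a gripper value outside its range is refused whole. The fingers move at their own pace and stop on an object; the grip force is fixed at half the most. Time passes only in rows, so rows that repeat a pose let the fingers close, or fill a call up. It gives the time, the measured TCP pose, the force and the opening at its end, in the units of the state.
- ctrl.read_state(): the state, without advancing time (a new reading comes with each control period).
- vision.get_image(name): name is "side" or "top"; returns a dict with "frame" (400x640x3 uint8, red, green, blue), "fx", "fy", "cx", "cy" (pixels), "position" and "orientation" of the camera in the world. Camera axes: x right, y down, z forward; pixel columns grow to the right and rows downward; lengths in mm; the calibration is good to about 2 mm. A picture is of the moment at which its call begins. There is no depth.
- ctrl.finish_job(): hands the job in, once; it reports no verdict.
The state is a dict: "clock": time; "qpos": joint angles; "qd": joint speeds; "tau": joint torques, N m; "eef_pos": TCP position; "tool_rot": TCP orientation; "force": force on the tool from outside, world axes, zero at the start; "torque": the same for the moment, N m; "width": finger opening in mm.
Only numpy, scipy, OpenCV 4.12 (cv2) and the standard library are available. Lean on these libraries where they do the work, as an engineer would, in place of code of your own. Each camera call takes 0.05 s, during which the arm holds its last target.

## Task

One of the four lids of the wooden organiser on the bookshop's sorting table is not snapped home: press on the lids with a closed fingertip to find the one that sits a little high and rocks, and press it down at its middle until it is flush like the others. Finish while holding it down: keep the fingertip pressed on that lid, the one you have just seated, and stop there. Do not pick up or pry out any lid, and leave the mug, the tape roll and the book where they are.

Things in the scene. Friction and masses are not known exactly. Their poses are not given: they have to be found in the camera images.
- organiser: Wooden box fixed to the table, 177 (x) x 233 (y) x 60 mm high; origin: centre of its underside, z up. Four equal compartments, centres at x = +-42, y = +-56 mm, each with a drop-in lid on a ledge 52 mm up; a lid that is home is flush with the frame's top (60 mm) and firm. Hidden under each lid's middle is a clip, 8 (x) x 44 mm (y); one clip, any of the four, is not snapped in.
- lid_1: Identical loose flat wooden lid, 72 (x) x 100 (y) x 8 mm, 80 g, in the organiser's near-left compartment (far = its +x, left = its +y). Origin: centre of its underside. Home: origin 52 mm above the organiser's underside. If its clip is not snapped in, it stands level 3.5 mm higher and tips if pressed near an edge; over about 7 N at its middle snaps it down for good.
- lid_2: Identical loose flat wooden lid, 72 (x) x 100 (y) x 8 mm, 80 g, in the organiser's near-right compartment (far = its +x, left = its +y). Origin: centre of its underside. Home: origin 52 mm above the organiser's underside. If its clip is not snapped in, it stands level 3.5 mm higher and tips if pressed near an edge; over about 7 N at its middle snaps it down for good.
- lid_3: Identical loose flat wooden lid, 72 (x) x 100 (y) x 8 mm, 80 g, in the organiser's far-left compartment (far = its +x, left = its +y). Origin: centre of its underside. Home: origin 52 mm above the organiser's underside. If its clip is not snapped in, it stands level 3.5 mm higher and tips if pressed near an edge; over about 7 N at its middle snaps it down for good.
- lid_4: Identical loose flat wooden lid, 72 (x) x 100 (y) x 8 mm, 80 g, in the organiser's far-right compartment (far = its +x, left = its +y). Origin: centre of its underside. Home: origin 52 mm above the organiser's underside. If its clip is not snapped in, it stands level 3.5 mm higher and tips if pressed near an edge; over about 7 N at its middle snaps it down for good.
- mug: Bystander: white mug, 80 mm across, 90 mm high, origin at the centre of its underside.
- tape: Bystander: roll of brown tape lying flat, 96 mm across, 45 mm high, origin at the centre of its underside.
- book: Bystander: blue book lying flat, 110 x 150 x 25 mm, origin at the centre of its underside.
Things that resemble listed ones, but are neither listed nor needed, are in the scene too. Leave any turquoise look-alike of the lid_4 alone. What is shaped like the lid_1 but pink is not meant.

How it is judged (in metres and radians):
At the end, for the whole second after the job is handed in: All four lids are home (underside 50 to 53.5 mm above the organiser's underside, tilted less than 0.03 rad), and the fingers press with more than 1 N on the one lid that has sunk (more than 2 mm from where it started) (z of lid_1 in the frame of organiser between 0.05 and 0.0535 m and angle between each of lid_1, lid_2, lid_3, lid_4's own z axis and vertical below 0.03 rad and z of lid_2 in the frame of organiser between 0.05 and 0.0535 m and z of lid_3 in the frame of organiser between 0.05 and 0.0535 m and z of lid_4 in the frame of organiser between 0.05 and 0.0535 m and ((distance of lid_1 from where it was at the start of the episode above 0.002 m and contact force between the fingers and lid_1 above 1 N) or (distance of lid_2 from where it was at the start of the episode above 0.002 m and contact force between the fingers and lid_2 above 1 N) or (distance of lid_3 from where it was at the start of the episode above 0.002 m and contact force between the fingers and lid_3 above 1 N) or (distance of lid_4 from where it was at the start of the episode above 0.002 m and contact force between the fingers and lid_4 above 1 N))); the arm keeps its last pose, push and grip.
It fails at once if a lid is lifted out of its compartment (z of any of lid_1, lid_2, lid_3, lid_4 in the frame of organiser above 0.064 m).
It fails at once if the mug, the tape or the book is moved more than 20 mm (distance of any of mug, tape, book from where it was at the start of the episode above 0.02 m).
It also fails if it takes over 58 s, if anything falls off the work surface, if the arm or the gripper's body presses on something with over 40 N, if the wrist force passes 120 N, or if a joint passes its speed limit or range.

## Working session

There is one attempt and no reset: what is moved stays moved. The work goes in short steps, Python scripts to look and compute and a shell command to move; the robot and the scene stay as the last step left them, time stands still between calls to the robot, and variables do not carry over. Pictures are saved under pics/ and viewed, and the job is handed in when it is done.

```bash
mkdir -p pics
python3 - <<'E'
from cell import ctrl, vision
import cv2
for n in ("side","top"):
    d=vision.get_image(n); cv2.imwrite(f"pics/{n}0.png",d["frame"][:,:,::-1])
    print(n,{k:(v if k!='frame' else 0) for k,v in d.items()})
print(ctrl.read_state(), ctrl.nose_length)
E
```

```text
side {'frame': 0, 'fx': 403.68263802672885, 'fy': 403.68263802672885, 'cx': 317.0690645834855, 'cy': 203.86528570707273, 'position': array([ 285.38404988, -704.41154501,  770.56631309]), 'orientation': array([-2.32263476,  0.01195138, -0.44091199])}
top {'frame': 0, 'fx': 448.75716120666743, 'fy': 448.75716120666743, 'cx': 318.3650068653396, 'cy': 194.6894759419911, 'position': array([ 390.177663  ,    1.22142204, 1213.82130162]), 'orientation': array([-2.94649482, -0.00662085, -1.59905815])}
{'clock': 0.1, 'qpos': array([-1.32780941,  0.62925323,  0.03847357,  1.51826817, -0.02702369,
        0.99629497, -0.01996672]), 'qd': array([ 0.00014566, -0.00172368,  0.0006913 , -0.00228803,  0.00037592,
       -0.00185476,  0.00146182]), 'tau': array([ 3.78825134e-03, -5.64531505e+01,  1.23086058e+00, -1.93974102e+01,
        1.13270996e-02,  5.46884519e-03,  3.40890085e-05]), 'eef_pos': array([197.36027332, 618.77185023, 255.48173853]), 'tool_rot': array([-3.13988765e+00,  1.41654811e-05,  2.83280283e+00]), 'force': array([-0.69274347, -0.49849566, -0.05980165]), 'torque': array([0.01526147, 0.02576163, 0.04772753]), 'width': 85.71277431087803} 25.0
```

View pics/side0.png

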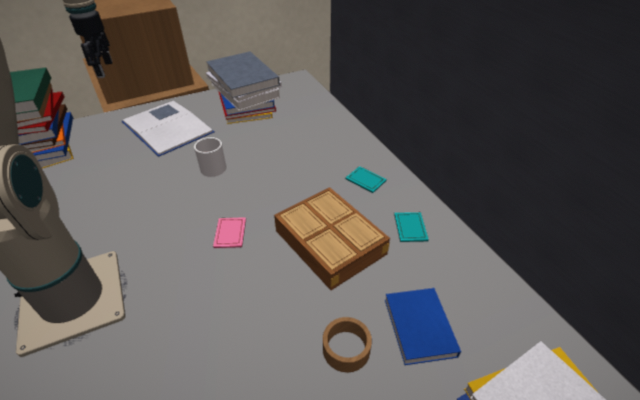

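View pics/top0.png

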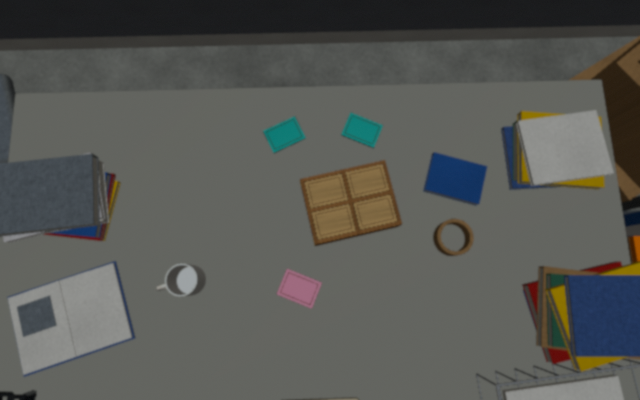

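Side view: organiser centre at about (331,236), pink look-alike at (230,232), turquoise ones at (366,179) and (411,227). Top view: organiser at (350,203), pink at (300,288), turquoise at (284,135) and (362,130), mug (182,280), tape (454,237), book (456,178). The wanted lids are the four wooden ones inside the organiser. Next I'll take close crops.

Run:
```python
import cv2
a=cv2.imread("pics/top0.png")[150:255,290:410]; cv2.imwrite("pics/topc.png",cv2.resize(a,None,fx=5.5,fy=5.5,interpolation=cv2.INTER_CUBIC))
a=cv2.imread("pics/side0.png")[180:290,265:395]; cv2.imwrite("pics/sidec.png",cv2.resize(a,None,fx=5.4,fy=5.4,interpolation=cv2.INTER_CUBIC))
```

```text
(no output)
```

View pics/topc.png

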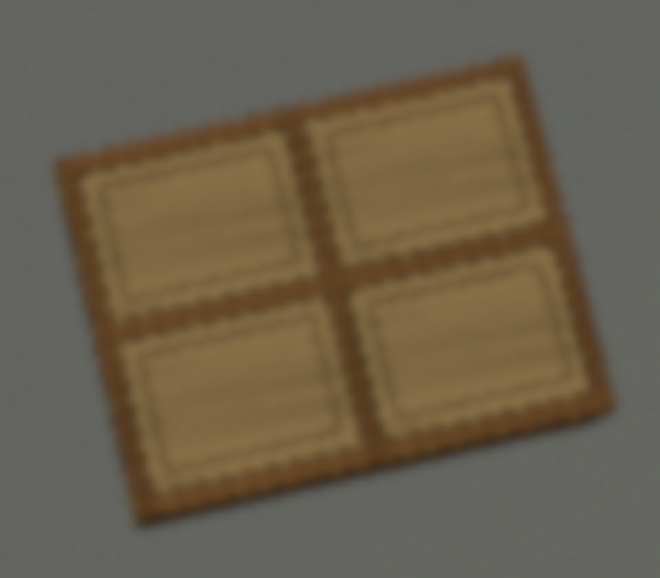

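View pics/sidec.png

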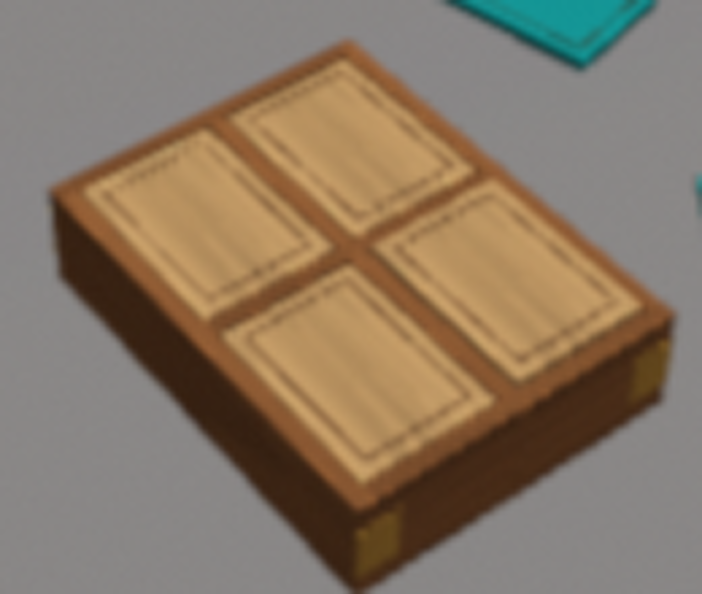

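```bash
cat > h.py <<'E'
import numpy as np, cv2
from scipy.spatial.transform import Rotation as R
from scipy.optimize import least_squares
from cell import ctrl, vision
def cam(d):
    Rw=R.from_euler('xyz',d["orientation"]).as_matrix(); K=np.array([[d["fx"],0,d["cx"]],[0,d["fy"],d["cy"]],[0,0,1]])
    return K,Rw,np.array(d["position"])
def proj(c,P):
    K,Rw,p=c; q=(np.atleast_2d(P)-p)@Rw@K.T; return q[:,:2]/q[:,2:]
E
python3 - <<'E'
from h import *
ct=cam(vision.get_image("top")); cs=cam(vision.get_image("side"))
# order FL,FR,NR,NL ; crop centre-of-pixel conversion
T=(np.array([[57,160],[523,57],[614,405],[138,523]])+.5)/5.5-.5+[290,150]
S=(np.array([[350,42],[672,318],[360,508],[52,195]])+.5)/5.4-.5+[265,180]
M=lambda c:c[0]@np.c_[c[1].T,-c[1].T@c[2]]
X=cv2.triangulatePoints(M(ct),M(cs),T.T,S.T); X=(X[:3]/X[3]).T
print(X.round(1)); print(np.linalg.norm(X-np.roll(X,-1,0),axis=1), X.mean(0))
L=np.array([[88.5,116.5],[88.5,-116.5],[-88.5,-116.5],[-88.5,116.5]])
def pts(q,l): 
    c,s=np.cos(q[2]),np.sin(q[2]); return np.c_[l@np.array([[c,s],[-s,c]])+q[:2],np.full(len(l),q[3])]
f=lambda q:np.r_[proj(ct,pts(q,L))-T,proj(cs,pts(q,L))-S].ravel()
r=least_squares(f,[X[0:,0].mean(),X[:,1].mean(),0.2,60]); print(r.x,np.abs(r.fun).max(), r.fun.reshape(-1,2).round(1).tolist())
q=r.x; np.save("q.npy",q)
for n,l in zip("1234",[(-42,56),(-42,-56),(42,56),(42,-56)]): print("lid",n,pts(q,np.array([l])).round(1))
# overlay expected flush lid outlines
for nm,c,o,k in (("top",ct,(290,150),5.5),("side",cs,(265,180),5.4)):
    im=cv2.imread(f"pics/{nm}c.png")
    for cx in(-42,42):
        for cy in(-56,56):
            l=np.array([[36,50],[36,-50],[-36,-50],[-36,50]])+[cx,cy]
            u=((proj(c,pts(q,l))-o+.5)*k-.5)
            cv2.polylines(im,[u.round().astype(int)],True,(0,0,255),1)
    u=((proj(c,pts(q,L))-o+.5)*k-.5); cv2.polylines(im,[u.round().astype(int)],True,(0,255,0),1)
    cv2.imwrite(f"pics/{nm}ov.png",im)
E
```

```text
[[ 6.625e+02  3.480e+01  5.610e+01]
 [ 7.076e+02 -1.925e+02  5.550e+01]
 [ 5.367e+02 -2.259e+02  5.680e+01]
 [ 4.884e+02  2.000e-01  5.400e+01]]
[231.70757889 174.13454029 231.21396926 177.59106277] [598.78553901 -95.85914238  55.60667392]
[ 5.98900093e+02 -9.55631502e+01  2.00601022e-01  5.51598057e+01] 1.091887576875422 [[-0.6, 0.4], [-0.3, -0.0], [0.4, 0.7], [-0.3, -0.4], [-0.0, -0.1], [0.9, -0.4], [0.0, 1.1], [-0.1, -0.5]]
lid 1 [[546.6 -49.1  55.2]]
lid 2 [[ 568.9 -158.8   55.2]]
lid 3 [[628.9 -32.3  55.2]]
lid 4 [[ 651.2 -142.1   55.2]]
```

View pics/sideov.png

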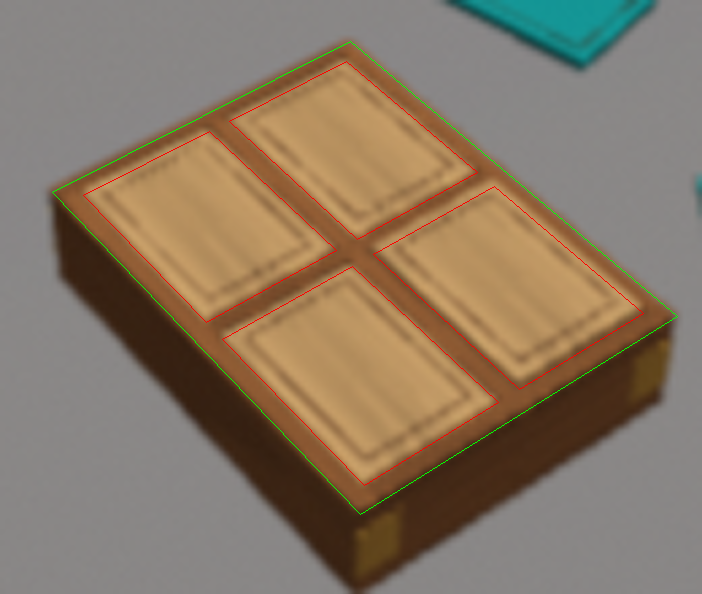

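View pics/topov.png

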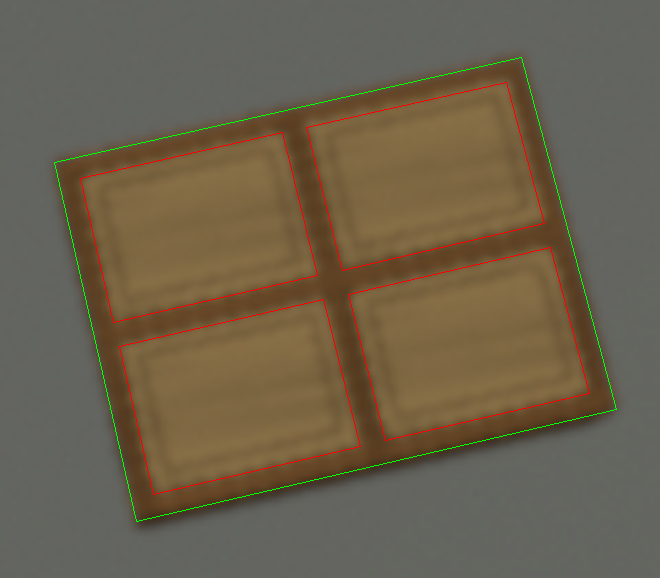

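```bash
cat > g.py <<'E'
from h import *
import sys
def to(P,s=None):
    s=s or ctrl.read_state(); Rt=R.from_euler('xyz',s["tool_rot"]).as_matrix()
    return (Rt.T@(np.array(P)-s["eef_pos"])/10).round(2)
E
python3 - <<'E'
from g import *
ct=cam(vision.get_image("top")); cs=cam(vision.get_image("side"))
T=(np.array([[57,160],[523,57],[614,405],[138,523]])+.5)/5.5-.5+[290,150]
S=(np.array([[350,42],[672,318],[360,508],[52,195]])+.5)/5.4-.5+[265,180]
L=np.array([[88.5,116.5],[88.5,-116.5],[-88.5,-116.5],[-88.5,116.5]])
def pts(q,l,z): 
    c,s=np.cos(q[2]),np.sin(q[2]); return np.c_[l@np.array([[c,s],[-s,c]])+q[:2],np.full(len(l),z)]
for w in ((1,0),(0,1),(1,1)):
    f=lambda q:np.r_[w[0]*(proj(ct,pts(q,L,60))-T),w[1]*(proj(cs,pts(q,L,60))-S)].ravel()
    r=least_squares(f,[600,-95,.2]); print(w,r.x.round(3),np.abs(r.fun).max().round(2))
    q=r.x
c=[pts(q,np.array([l]),130)[0] for l in [(-42,56),(-42,-56),(42,56),(42,-56)]]
for i,p in enumerate(c): print(i+1,p.round(1),to(p))
np.save("lids.npy",c)
E
```

```text
(1, 0) [ 5.98514e+02 -9.56800e+01  2.01000e-01] 0.86
(0, 1) [ 5.96603e+02 -9.87960e+01  2.00000e-01] 1.19
(1, 1) [ 5.9773e+02 -9.6883e+01  2.0000e-01] 1.45
1 [545.4 -50.4 130. ] [-53.5  -53.19  12.63]
2 [ 567.7 -160.1  130. ] [-58.96 -62.97  12.64]
3 [627.8 -33.6 130. ] [-60.83 -49.1   12.63]
4 [ 650.  -143.4  130. ] [-66.29 -58.88  12.63]
```

```bash
python3 -m inch '{"travel":[[-3,-2.7,0],[-6,-5.4,0],[-9,-8.1,0],[-12,-10.8,0],[-15,-13.5,0],[-18,-16.2,0],[-21,-18.9,0],[-24,-21.6,0],[-27,-24.3,0],[-30,-27,0]],"twist":[-3,-6,-9,-12,-15,-18,-21,-24,-27,-29],"fingers":[0,0,0,0,0,0,0,0,0,0]}'; python3 -c "
from g import *
s=ctrl.read_state();print(s['qpos'].round(2),s['tool_rot'])
for p in np.load('lids.npy'): print(to(p))"
```

```text
clock: 1.13
eef_pos: [402.0, 269.1, 256.5]
tool_rot: [3.141, 0.0, -2.942]
force: [0.7, 0.0, 0.1]
width: 0.1
[-0.59  0.39 -0.08  1.97  0.05  0.78  1.07] [ 3.14136407e+00  4.74932126e-04 -2.94161795e+00]
[ -7.71 -34.16  12.65]
[ -7.71 -45.36  12.65]
[-16.11 -34.16  12.65]
[-16.11 -45.36  12.65]
```

```bash
python3 -m inch '{"travel":[[-1.8,-3.8,1],[-3.6,-7.6,2],[-5.4,-11.4,3],[-7.2,-15.2,4],[-9,-19,5],[-10.8,-22.8,6],[-12.6,-26.6,8],[-14.4,-30.4,10],[-16.1,-34.2,12],[-16.1,-34.2,12]],"twist":[0,0,0,0,0,0,0,0,0,0],"fingers":[0,0,0,0,0,0,0,0,0,0]}'; python3 -c "
from g import *
s=ctrl.read_state();print(s['qpos'].round(2),s['force'])
for p in np.load('lids.npy'): print(to(p))
for n in('side','top'): cv2.imwrite(f'pics/{n}1.png',vision.get_image(n)['frame'][:,:,::-1])
a=cv2.imread('pics/side1.png')[120:300,225:425]; cv2.imwrite('pics/s1c.png',cv2.resize(a,None,fx=3.3,fy=3.3,interpolation=2))
a=cv2.imread('pics/top1.png')[120:270,270:430]; cv2.imwrite('pics/t1c.png',cv2.resize(a,None,fx=4,fy=4,interpolation=2))"
```

```text
clock: 1.97
eef_pos: [627.5, -38.4, 134.3]
tool_rot: [-3.139, -0.001, -2.949]
force: [0.7, -0.6, 0.6]
width: -0.4
[ 0.05  0.74 -0.06  1.68  0.07  0.72  1.72] [ 0.67320853 -0.60221585  0.56220058]
[8.28 0.4  0.43]
[  8.19 -10.8    0.46]
[-0.12  0.47  0.43]
[ -0.2  -10.73   0.46]
```

View pics/s1c.png

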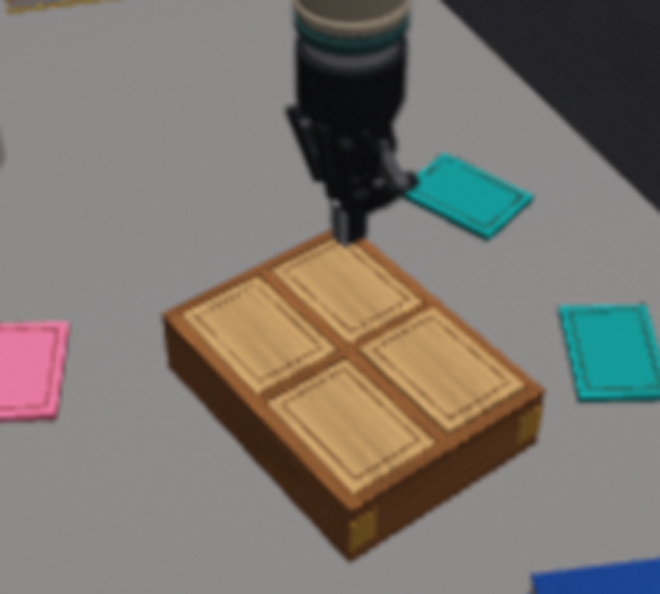

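View pics/t1c.png

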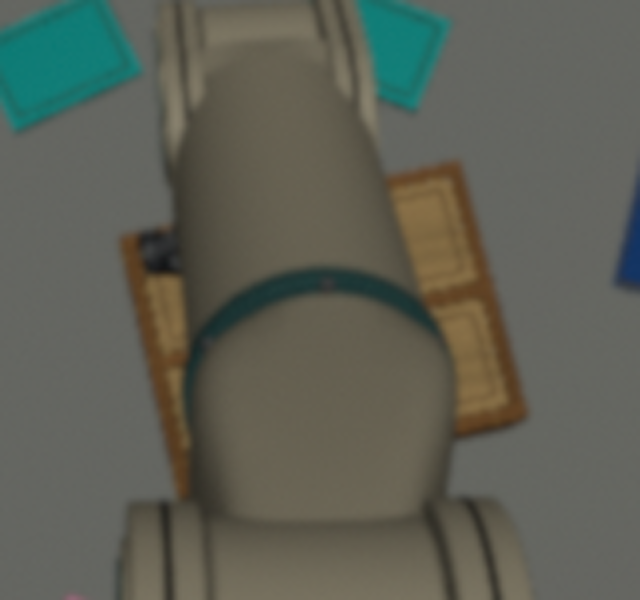

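```bash
python3 -m inch '{"travel":[[-0.1,0.2,1],[-0.1,0.4,2],[-0.1,0.4,3],[-0.1,0.4,3.6],[-0.1,0.4,4],[-0.1,0.4,4],[-0.1,0.4,4],[-0.1,0.4,4],[-0.1,0.4,4],[-0.1,0.4,4]],"twist":[0,0,0,0,0,0,0,0,0,0],"fingers":[0,0,0,0,0,0,0,0,0,0]}'; python3 -c "
from g import *
for p in np.load('lids.npy'): print(to(p))
s=ctrl.read_state(); d=vision.get_image('side'); Rt=R.from_euler('xyz',s['tool_rot']).as_matrix()
print(s['force'],s['qd'].round(3), proj(cam(d),s['eef_pos']+Rt@[0,0,25]))
cv2.imwrite('pics/s2c.png',cv2.resize(d['frame'][180:290,265:395,::-1],None,fx=5.4,fy=5.4,interpolation=2))"
```

```text
clock: 2.9
eef_pos: [626.7, -28.9, 96.8]
tool_rot: [-3.141, 0.001, -2.944]
force: [0.5, -0.2, 0.2]
width: 0.2
[ 8.39 -0.51 -3.33]
[  8.35 -11.71  -3.33]
[-0.01 -0.49 -3.32]
[ -0.05 -11.69  -3.32]
[ 0.50542499 -0.15698747  0.23872351] [ 0.002  0.    -0.002  0.002  0.    -0.001  0.001] [[328.34383477 201.29987542]]
```

View pics/s2c.png

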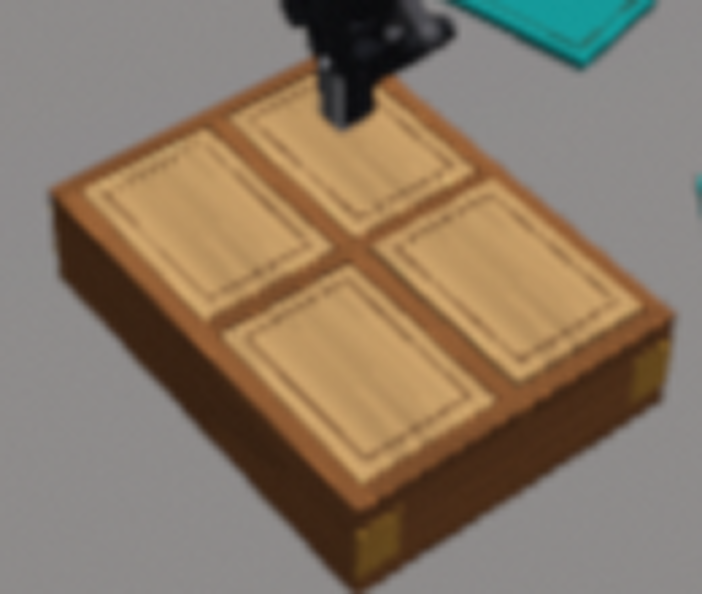

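```bash
python3 -m inch '{"travel":[[0,-0.5,0],[0,-0.5,0.3],[0,-0.5,0.6],[0,-0.5,0.8],[0,-0.5,0.9],[0,-0.5,0.9],[0,-0.5,0.9],[0,-0.5,0.9],[0,-0.5,0.9],[0,-0.5,0.9]],"twist":[0,0,0,0,0,0,0,0,0,0],"fingers":[0,0,0,0,0,0,0,0,0,0]}'; python3 -m inch '{"travel":[[0,0,0.1],[0,0,0.1],[0,0,0.2],[0,0,0.2],[0,0,0.3],[0,0,0.3],[0,0,0.3],[0,0,0.3],[0,0,0.3],[0,0,0.3]],"twist":[0,0,0,0,0,0,0,0,0,0],"fingers":[0,0,0,0,0,0,0,0,0,0]}'
```

```text
clock: 3.78
eef_pos: [627.4, -33.7, 87.4]
tool_rot: [-3.142, 0.0, -2.944]
force: [-0.2, -0.0, 0.3]
width: -0.1
clock: 4.62
eef_pos: [627.4, -33.7, 85.1]
tool_rot: [-3.142, 0.0, -2.944]
force: [-2.0, -0.3, 5.6]
width: 0.0
```

```bash
python3 -m inch '{"travel":[[0,0,0.1],[0,0,0.1],[0,0,0.1],[0,0,0.1],[0,0,0.1],[0,0,0.1],[0,0,0.1],[0,0,0.1],[0,0,0.1],[0,0,0.1]],"twist":[0,0,0,0,0,0,0,0,0,0],"fingers":[0,0,0,0,0,0,0,0,0,0]}'; python3 -m inch '{"travel":[[0,0,-1],[0,0,-2],[0,-1,-2],[0,-3,-2],[0,-5,-2],[0,-7,-2],[0,-9,-2],[0,-11.2,-2],[0,-11.2,-2],[0,-11.2,-2]],"twist":[0,0,0,0,0,0,0,0,0,0],"fingers":[0,0,0,0,0,0,0,0,0,0]}'; python3 -m inch '{"travel":[[0,0,0.2],[0,0,0.4],[0,0,0.6],[0,0,0.8],[0,0,1],[0,0,1],[0,0,1],[0,0,1],[0,0,1],[0,0,1]],"twist":[0,0,0,0,0,0,0,0,0,0],"fingers":[0,0,0,0,0,0,0,0,0,0]}'; python3 -c "
from g import *
for p in np.load('lids.npy'): print(to(p))"
```

```text
clock: 5.45
eef_pos: [627.4, -33.7, 85.1]
tool_rot: [-3.141, 0.0, -2.944]
force: [-4.1, 0.1, 12.2]
width: 0.1
clock: 6.28
eef_pos: [649.1, -146.7, 103.1]
tool_rot: [-3.14, -0.0, -2.948]
force: [0.4, -0.3, -0.9]
width: -0.3
clock: 7.12
eef_pos: [649.4, -143.6, 93.4]
tool_rot: [-3.141, 0.0, -2.944]
force: [0.6, -0.3, 0.0]
width: -0.1
[ 8.37 11.18 -3.66]
[ 8.33 -0.02 -3.66]
[-0.03 11.2  -3.66]
[-0.07  0.   -3.66]
```

Lid 3 is firm: tip at 60.1 mm, 12 N, no give. Next I'll touch lid 4 lightly.

```bash
python3 -m inch '{"travel":[[0,0,0.1],[0,0,0.2],[0,0,0.3],[0,0,0.4],[0,0,0.45],[0,0,0.5],[0,0,0.5],[0,0,0.5],[0,0,0.5],[0,0,0.5]],"twist":[0,0,0,0,0,0,0,0,0,0],"fingers":[0,0,0,0,0,0,0,0,0,0]}'; python3 -m inch '{"travel":[[0,0,0.05],[0,0,0.05],[0,0,0.05],[0,0,0.05],[0,0,0.05],[0,0,0.05],[0,0,0.05],[0,0,0.05],[0,0,0.05],[0,0,0.05]],"twist":[0,0,0,0,0,0,0,0,0,0],"fingers":[0,0,0,0,0,0,0,0,0,0]}'
```

```text
clock: 7.95
eef_pos: [649.3, -143.5, 88.6]
tool_rot: [3.142, -0.0, -2.944]
force: [-1.5, 1.5, 4.6]
width: 0.4
clock: 8.78
eef_pos: [649.3, -143.5, 87.8]
tool_rot: [3.142, -0.0, -2.944]
force: [-1.6, 0.7, 4.2]
width: -0.0
```

Lid 4 is high: contact came at 88.6 mm. It gives a little, perhaps from tipping, so I'll look.

```bash
python3 -c "
from g import *
d=vision.get_image('side'); print(ctrl.read_state()['force'],ctrl.read_state()['torque'])
cv2.imwrite('pics/s3c.png',cv2.resize(d['frame'][180:290,265:395,::-1],None,fx=5.4,fy=5.4,interpolation=2))"
```

```text
[-1.86578841  0.48994988  4.7320585 ] [0.02890733 0.4565171  0.00844759]
```

View pics/s3c.png

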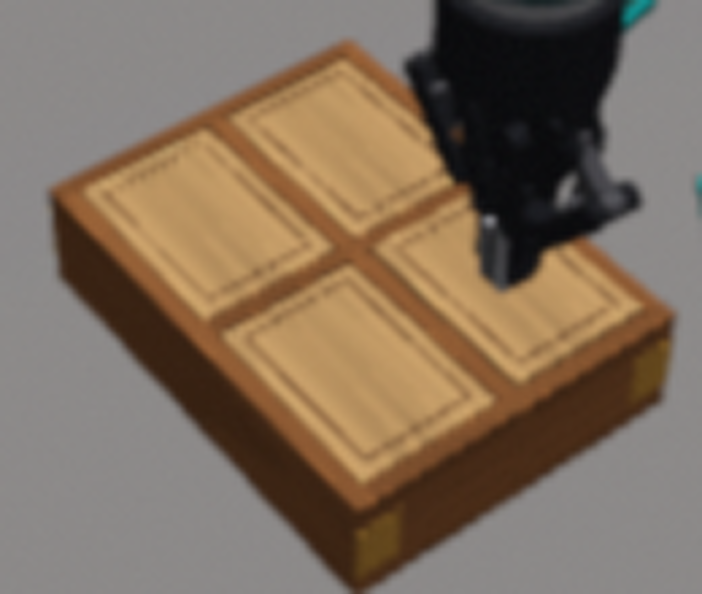

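Side crop: fingertip bottom at about (505,287), footprint centre about (510,273), and the lid's diagonals cross at about (508,278), so it's on the middle. I'll press further.

```bash
python3 -m inch '{"travel":[[0,0,0.05],[0,0,0.05],[0,0,0.05],[0,0,0.05],[0,0,0.05],[0,0,0.05],[0,0,0.05],[0,0,0.05],[0,0,0.05],[0,0,0.05]],"twist":[0,0,0,0,0,0,0,0,0,0],"fingers":[0,0,0,0,0,0,0,0,0,0]}';  python3 -m inch '{"travel":[[0,0,0.05],[0,0,0.05],[0,0,0.05],[0,0,0.05],[0,0,0.05],[0,0,0.05],[0,0,0.05],[0,0,0.05],[0,0,0.05],[0,0,0.05]],"twist":[0,0,0,0,0,0,0,0,0,0],"fingers":[0,0,0,0,0,0,0,0,0,0]}'
```

```text
clock: 9.67
eef_pos: [649.3, -143.5, 87.2]
tool_rot: [3.142, -0.0, -2.944]
force: [-1.6, -0.4, 3.8]
width: -0.1
clock: 10.5
eef_pos: [649.3, -143.6, 86.8]
tool_rot: [3.142, -0.0, -2.944]
force: [-1.7, 0.7, 3.9]
width: 0.1
```

```bash
python3 -c "
from g import *
fs=[ctrl.read_state()['force'] for _ in range(3)];print(fs)
d=vision.get_image('side'); f=d['frame'][:,:,::-1]; o=cv2.imread('pics/side0.png')
a=cv2.resize(o[205:260,325:395],None,fx=10,fy=5.4*0+5.4,interpolation=2)
b=cv2.resize(f[205:260,325:395],None,fx=10,fy=5.4,interpolation=2)
cv2.imwrite('pics/cmp.png',np.vstack([a,b]))"
```

```text
[array([-1.66854865,  0.7188271 ,  3.85015621]), array([-1.66854865,  0.7188271 ,  3.85015621]), array([-1.66854865,  0.7188271 ,  3.85015621])]
```

View pics/cmp.png

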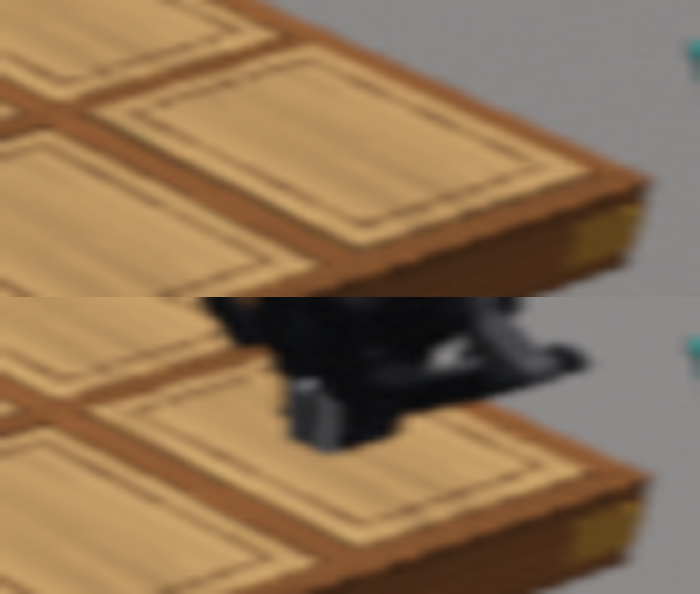

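```bash
python3 -m inch '{"travel":[[0,0,0.05],[0,0,0.05],[0,0,0.05],[0,0,0.05],[0,0,0.05],[0,0,0.05],[0,0,0.1],[0,0,0.1],[0,0,0.1],[0,0,0.1]],"twist":[0,0,0,0,0,0,0,0,0,0],"fingers":[0,0,0,0,0,0,0,0,0,0]}';  python3 -m inch '{"travel":[[0,0,0.05],[0,0,0.05],[0,0,0.05],[0,0,0.05],[0,0,0.05],[0,0,0.1],[0,0,0.1],[0,0,0.1],[0,0,0.1],[0,0,0.1]],"twist":[0,0,0,0,0,0,0,0,0,0],"fingers":[0,0,0,0,0,0,0,0,0,0]}'
```

```text
clock: 11.38
eef_pos: [649.3, -143.5, 85.7]
tool_rot: [3.142, -0.0, -2.944]
force: [-1.2, -0.8, 4.8]
width: -0.1
clock: 12.22
eef_pos: [649.3, -143.5, 85.2]
tool_rot: [-3.142, -0.0, -2.944]
force: [-2.7, 0.7, 6.8]
width: -0.1
```

```bash
python3 -m inch '{"travel":[[0,0,0.1],[0,0,0.1],[0,0,0.1],[0,0,0.15],[0,0,0.15],[0,0,0.2],[0,0,0.2],[0,0,0.2],[0,0,0.2],[0,0,0.2]],"twist":[0,0,0,0,0,0,0,0,0,0],"fingers":[0,0,0,0,0,0,0,0,0,0]}'; python3 -m inch '{"travel":[[0,0,-0.2],[0,0,-0.6],[0,0,-1],[0,0,-1],[0,0,-1],[0,0,-1],[0,0,-1],[0,0,-1],[0,0,-1],[0,0,-1]],"twist":[0,0,0,0,0,0,0,0,0,0],"fingers":[0,0,0,0,0,0,0,0,0,0]}'; python3 -m inch '{"travel":[[0,0,0.2],[0,0,0.3],[0,0,0.4],[0,0,0.5],[0,0,0.5],[0,0,0.55],[0,0,0.55],[0,0,0.55],[0,0,0.55],[0,0,0.55]],"twist":[0,0,0,0,0,0,0,0,0,0],"fingers":[0,0,0,0,0,0,0,0,0,0]}'
```

```text
clock: 13.05
eef_pos: [649.3, -143.6, 85.1]
tool_rot: [-3.141, 0.0, -2.944]
force: [-6.7, 1.2, 18.2]
width: -0.2
clock: 13.88
eef_pos: [649.3, -143.5, 92.7]
tool_rot: [3.141, -0.0, -2.944]
force: [-0.3, -0.6, 0.3]
width: -0.1
clock: 14.72
eef_pos: [649.4, -143.5, 87.4]
tool_rot: [3.142, 0.0, -2.944]
force: [0.7, -0.4, 0.6]
width: -0.1
```

At 87.4 mm there's no contact now, so the lid stays down. I'll back off and look for tilt, then press at the far and near edges for rocking.

```bash
python3 -m inch '{"travel":[[0,0,-1],[0,0,-3],[0,4,-5],[0,7,-5],[0,10,-5],[0,11,-5],[0,11,-5],[0,11,-5],[0,11,-5],[0,11,-5]],"twist":[0,0,0,0,0,0,0,0,0,0],"fingers":[0,0,0,0,0,0,0,0,0,0]}'; python3 -c "
from g import *
f=vision.get_image('side')['frame'][:,:,::-1]; o=cv2.imread('pics/side0.png')
g=lambda x:cv2.resize(x[205:260,325:395],None,fx=10,fy=5.4,interpolation=2)
cv2.imwrite('pics/cmp2.png',np.vstack([g(o),g(f)]))"
```

```text
clock: 15.55
eef_pos: [628.0, -38.5, 137.2]
tool_rot: [-3.14, -0.0, -2.947]
force: [0.2, -0.4, 0.3]
width: -0.1
```

View pics/cmp2.png

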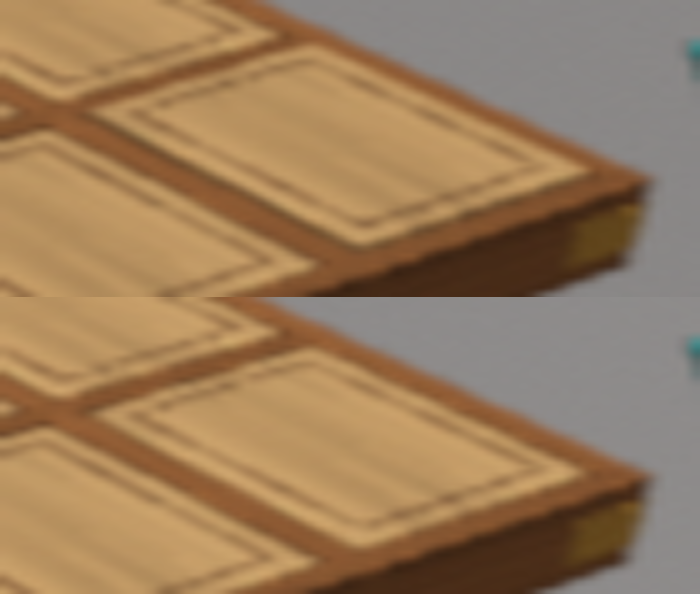

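Versus the first picture, all four corners of lid 4 have dropped about 4–7 enlarged px, about 3 mm: top corner row 43→48, right 172→176, bottom 245→252, left 112→116. It is level and down. I'll go back and press on it.

```bash
python3 -m inch '{"travel":[[0,-3,0],[0,-6,0],[0,-9,0],[0,-11,0],[0,-11,1],[0,-11,2],[0,-11,3],[0,-11,4],[0,-11,4.5],[0,-11,4.5]],"twist":[0,0,0,0,0,0,0,0,0,0],"fingers":[0,0,0,0,0,0,0,0,0,0]}'; python3 -m inch '{"travel":[[0,0,0.1],[0,0,0.2],[0,0,0.3],[0,0,0.4],[0,0,0.5],[0,0,0.6],[0,0,0.6],[0,0,0.6],[0,0,0.6],[0,0,0.6]],"twist":[0,0,0,0,0,0,0,0,0,0],"fingers":[0,0,0,0,0,0,0,0,0,0]}'
```

```text
clock: 16.43
eef_pos: [648.1, -141.9, 90.2]
tool_rot: [3.14, -0.003, -2.942]
force: [0.1, -1.0, 0.6]
width: -0.0
clock: 17.27
eef_pos: [649.4, -143.6, 86.4]
tool_rot: [-3.142, 0.0, -2.944]
force: [-0.4, -0.1, 0.3]
width: 0.1
```

```bash
python3 -m inch '{"travel":[[0,0,0.05],[0,0,0.1],[0,0,0.15],[0,0,0.2],[0,0,0.25],[0,0,0.3],[0,0,0.3],[0,0,0.3],[0,0,0.3],[0,0,0.3]],"twist":[0,0,0,0,0,0,0,0,0,0],"fingers":[0,0,0,0,0,0,0,0,0,0]}'; python3 -m inch '{"travel":[[0,0,0],[0,0,0],[0,0,0],[0,0,0],[0,0,0],[0,0,0],[0,0,0],[0,0,0],[0,0,0],[0,0,0]],"twist":[0,0,0,0,0,0,0,0,0,0],"fingers":[0,0,0,0,0,0,0,0,0,0]}';python3 -c "
from g import *
for n in('side','top'): cv2.imwrite(f'pics/{n}9.png',vision.get_image(n)['frame'][:,:,::-1])"
```

```text
clock: 18.1
eef_pos: [649.4, -143.6, 85.1]
tool_rot: [-3.141, 0.0, -2.944]
force: [-4.2, 0.8, 11.4]
width: 0.3
clock: 18.93
eef_pos: [649.4, -143.5, 85.1]
tool_rot: [-3.141, 0.0, -2.944]
force: [-4.7, 0.3, 11.8]
width: -0.3
```

View pics/side9.png

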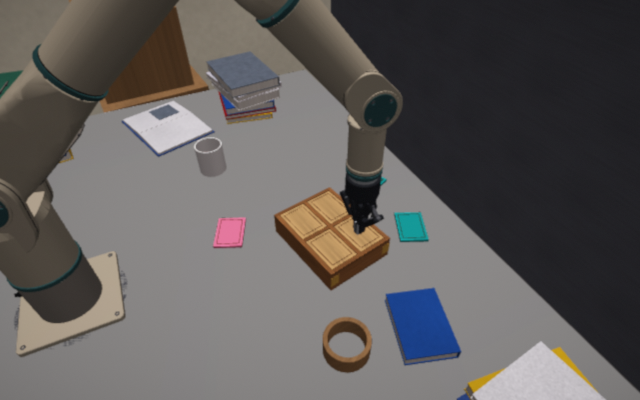

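Fingertip is on lid 4 at about (361,228), pressing a steady 12 N at the flush height. The mug (210,157), tape (347,343) and book (422,324) are unmoved.

```bash
python3 -c "
from cell import ctrl
print(ctrl.finish_job())"
```

```text
the job is handed in; nothing more can be done
None
```

The high lid was lid_4 (far-right). I pressed it home at its middle and handed the job in at about 19 s with the closed fingertip still holding it down.

- **Finding it:** Lid_3 was firm, with the fingertip stopping at 60.1 mm under 12 N. Lid_4 was touched about 3.5 mm higher and gave way at around 4 N.
- **Seating it:** I pressed lid_4 up to 18 N. It now stops the fingertip at the same height as lid_3 (TCP 85.1 mm on both), and it stayed down when I released it. The side camera showed all four of its corners about 3 mm lower, with no visible tilt.
- **Final hold:** The force was steady at about 12 N. In the last side picture the mug, tape and book are where they were.

**Not checked or in disagreement:**
- I did not press lids 1 and 2. The camera showed them flush.
- I did not do an edge-press rocking test on lid_4 afterwards.
- While sinking, lid_4 yielded gradually at 4 to 5 N, with no clear snap at 7 N. That may mean it tipped slightly before seating.
- My camera measurement put the organiser's top at 55 mm. The touch gave 60 mm, matching the description.

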